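Join a tongued floor plank in the test bed

ROBOT

A 6-joint arm with a two-finger parallel gripper is mounted at the origin on the work surface; the furniture and walls round the work are solid. World frame = base frame: x ahead of the robot, y to its left, z up, the work surface at z = 0. Lengths are in m, angles in rad, forces in N, time in s.
With the tool pointing down it reaches from about 0.375 to 0.975 m from the base axis. Payload 3.8 kg.
Tool frame: the origin (TCP) lies midway between the tips of the shut fingers; the grasp point (between the pads) lies 19 mm behind it; z points along the fingers, y is the direction in which the jaws open and shut (so a half turn about z gives the same grasp; the last joint's range is limited). The gripper opens to 85 mm and grips with 20 to 120 N. Pads are 22 mm wide; open, the fingers measure 114 mm over their backs; the gripper's body (76 mm by 85 mm) begins 54 mm behind the grasp point. The pads swing forward as they close: fully open they stand 13 mm farther back than shut.
Start: joints at [-1.324, 0.264, 1.604, -0, 1.274, -0.037], TCP at [0.189, -0.648, 0.231] pointing down, gripper open.
Joint ranges: [-2.63, 2.63], [-0.94, 2.18], [0.31, 2.57], [-1.31, 4.45], [0, 2.66], [-2.55, 2.55]. Speed limits (rad/s): [2.57, 2.57, 3.14, 3.14, 3.14, 3.14].

INTERFACE

Orientations are given as a rotation vector (axis times angle).
In Python, from workcell import bot gives the robot as it stands. The module is installed in compiled form; this text tells all that it offers.
- The arm moves only by the tool play_rows, never from a script. Its argument "series" is a list of rows, each an object with "translation": the shift along the tool's x, y, z in m, a list of three; "spin": the turn about the tool's z in units of 5 degrees (1.0 is 5 degrees). In form: [{"translation": [dx, dy, dz], "spin": spin}, ...]. A call has 1 to 5 rows; each row shifts and turns the commanded pose from where the row before left it, along the tool's axes as they then stand; what a row does not reach is not made up. A row lasts 1/10 s, in which the tool goes at most 50 mm and 8.59 degrees, less where a joint would pass 70% of its speed; a pose out of reach is approached as far as the arm can. A call is refused whole if a number of a shift passes 0.05 or a number of a turn 1, either way. A call with a gripper value outside its range is refused whole. "jaw" is the gripper's target within -1 to 1 (fully open at 1, half-way at 0, shut at -1), set as the call begins (left out, the last holds). The fingers move at their own pace and stop on an object; "force" is the grip in N (left out, the last holds). Time passes only in rows, so rows that do not move let the fingers close. It gives the time, the measured TCP pose, the force and the opening at its end, in the units of the state.
- bot.read_state(): the state, without advancing time (a new reading comes with each control period).
- bot.read_camera(name): name is "side" or "top" or "wrist"; returns the picture (384x512x3 uint8, blue, green, red); there is no depth.
- bot.get_calibration(name): a dict with "fov_y" (degrees; the focal length in pixels is half the picture's height over the tangent of half this angle, whatever the lens; pixels are square), "cx", "cy" (the principal point, pixels), "R" (3x3) and "t" (3): a world point X has camera coordinates R X + t. Camera axes: x right, y down, z forward; pixel columns grow to the right and rows downward; lengths in m; the calibration is good to about 2 mm. A picture is of the moment at which its call begins: read the wrist's pose just before it. get_calibration takes no time and is no camera call; for the wrist camera it gives the pose at the moment of the call.
- bot.finish_job(): hands the job in, once; it reports no verdict.
The state is a dict: "time": time; "q": joint angles; "joint_vel": joint speeds; "joint_torque": joint torques, N m; "tool_pos": TCP position; "tcp_rot": TCP orientation; "wrist_force": force on the tool from outside, world axes, zero at the start; "torque": the same for the moment, N m; "width": opening from 0.0 (shut) to 1.0 (fully open).
Only numpy, scipy, OpenCV 4.12 (cv2) and the standard library are available. Lean on these libraries where they do the work, as an engineer would, in place of code of your own. Each camera call takes 0.05 s, during which the arm holds its last target. There are 200 camera calls.

TASK

Join the loose wooden plank to the fixed plank in the test bed: push it down its slope, still angled, until its tongue is fully home in the groove under the fixed plank's lip, then press its raised edge down flat until it snaps under both steel clips. Let go of it and leave the other things on the bench where they are.

Things in the scene. Friction and masses are not known exactly. Their poses are not given: they have to be found in the camera images.
- test_bed: Plywood bed board fixed to the worktop, 295x174x12 mm (local x -220 to 75, y -87 to 87 mm). Origin on the worktop, mid-width, under the closed end of the groove; x points along the joining direction, away from the robot, y left, z up. Low aluminium side rails (10 mm high, at y = +-80 mm) leave the plank about 6 mm of play each side
- groove_end (a point): Middle of the groove's closed end, on the bed board's top: bed local (0,0,12) mm; the tongue tip belongs here. The fixed wooden plank (x 0 to 62 mm, 140 mm wide, 20 mm thick) has a lip 9 mm thick that reaches back to x = -13.5 mm, its underside 11 mm above the bed board: the groove below it opens to -x
- plank: Loose wooden plank, about 0.35 kg, 168 mm long with tongue, 140 wide, 20 thick. Origin: middle of the lower edge of the tongue's tip; x points out of the tongue towards the groove, z is normal to the top face. Body x -168 to -18, z 0 to 20 mm; tongue x -18 to 0, z 0 to 7 mm. Starts leaning about 17 degrees, underside on the two clips, near end raised
- tongue_tip (a point): Middle of the lower edge of the plank's tongue tip (the plank's origin). At the start it rests on the bed board 30 to 50 mm short of the groove's closed end. Pushed home (about 5 N at the near end face) the plank keeps leaning, about 10 degrees, on the clips' ramps until pressed
- near_edge (a point): Middle of the upper edge of the plank's end face nearer the robot: plank local (-168,0,20) mm. Starts some 80 mm above the worktop, overhanging the clips; about 63 mm once the tongue is home. Pressing here takes roughly 10 to 15 N, between the clips; locked flat, it is 32 mm above the worktop
- clip_left (a joint): Travel of the sprung steel clip at bed y = +50 mm, m: 0 = at rest, nose over the locked plank's edge; grows to 0.012 as it is pushed back to bed -x; a spring (2.5 N + 0.2 N/mm) returns it. The clip is 22 mm wide, stands at bed x -161 (nose tip) to -183 mm, top 52 mm above the worktop, with a steep lead-in ramp facing +x
- clip_right (a joint): The same for the clip at bed y = -50 mm. Between the two clips is a free gap of 78 mm, enough for shut fingers to push or press the plank's near end in the middle
- tape_roll: Bystander: roll of brown packing tape lying flat, 105 mm across, 48 mm high, origin under its centre
- white_jar_far: Bystander: white round jar with lid, 58 mm across, 48 mm high, origin under its centre
- amber_60: Bystander: small brown bottle with white cap, 37 mm across, 75 mm high, origin under its centre
Things that resemble listed ones, but are neither listed nor needed, are in the scene too. What is meant by the plank is not turquoise, and is the larger of those in its own colour.

How it is judged:
By the outcome, as a careful person would: the job done as asked, in the order asked, and still so for the second after the job is handed in, with the robot touching nothing.
It also fails if it takes over 40 s, if anything falls off the work surface, if the arm or the gripper's body presses on something with over 40 N, if the wrist force passes 120 N, or if a joint passes its speed limit or range.

## Working session

There is one attempt and no reset: what is moved stays moved. The work goes in short steps, Python scripts to look and compute and a tool call to move; the robot and the scene stay as the last step left them, time stands still between calls to the robot, and variables do not carry over. Pictures are saved under pics/ and viewed, about 8 in all and at most 12, crops included, and the job is handed in when it is done.

Besides the shell and the picture viewer there is one more tool, called after ">>>" in YAML: its name, and indented under it one key for each argument. play_rows: Moves the arm, as the interface text tells. Its arguments: {"type":"object","properties":{"series":{"type":"array","items":{"type":"object","properties":{"translation":{"type":"array","items":{"type":"number"}},"spin":{"type":"number"}}}},"jaw":{"type":"number"},"force":{"type":"number"}},"required":["series"]}

```bash
mkdir -p pics; python3 - <<'E'
from workcell import bot
import cv2,numpy as np
s=bot.read_state(); print(s)
for n in("top","side"):
    im=bot.read_camera(n); cv2.imwrite(f"pics/{n}0.png",im)
    c=bot.get_calibration(n); print(n,c)
E
```

```text
{'time': 0.0, 'q': array([-1.32389076e+00,  2.64762458e-01,  1.60539285e+00, -3.75274537e-06,
        1.27368170e+00, -3.69120882e-02]), 'joint_vel': array([-2.32700496e-03,  4.84559547e-04,  2.20715120e-05, -4.17008367e-04,
       -3.81108541e-04, -8.31120009e-04]), 'joint_torque': array([ 8.76603717e-04, -5.15106869e+01, -3.67311358e+01,  7.77693822e-05,
        1.31412360e-02, -8.20197670e-06]), 'tool_pos': array([ 0.18882481, -0.64728597,  0.22994557]), 'tcp_rot': array([-3.10780337e+00, -4.44010997e-01,  3.74816115e-04]), 'wrist_force': array([-0.54944176,  0.01792624, -0.68475474]), 'torque': array([-0.02278725, -0.00567054, -0.00594245]), 'width': 1.0001781931290705}
top {'fov_y': 53.73439082273885, 'cx': 259.73148209487925, 'cy': 191.07661291562277, 'R': array([[ 0.0226114 , -0.99962876,  0.01520073],
       [-0.99715061, -0.02364465, -0.07163518],
       [ 0.071968  , -0.01353764, -0.99731507]]), 't': array([-0.01966784,  0.54423633,  1.35207965])}
side {'fov_y': 43.715733025401754, 'cx': 245.0287132199739, 'cy': 195.60262380277268, 'R': array([[-0.51079976,  0.85968339,  0.00529823],
       [ 0.3551196 ,  0.21660661, -0.90937981],
       [-0.78292635, -0.46262949, -0.41593303]]), 't': array([ 0.28738632, -0.11626596,  1.80672128])}
```

View pics/top0.png

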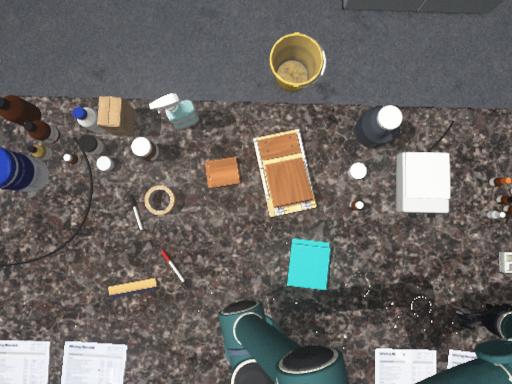

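View pics/side0.png

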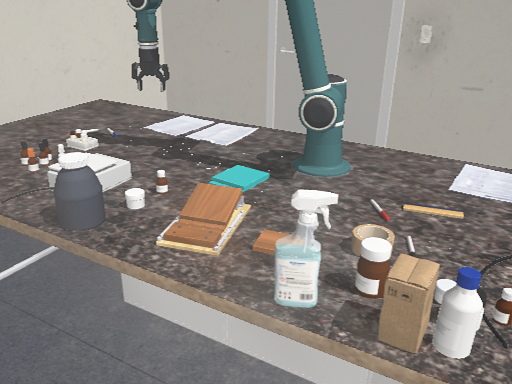

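The top view shows three plank-like things: a brown plank in the bed at (290,182), a small loose brown block at (222,172), and a turquoise one at (310,265). The plank is the brown one in the bed: it is the larger of the two brown ones and isn't turquoise. I'll confirm this with an enlarged crop.

```bash
python3 - <<'E'
import cv2
im=cv2.imread("pics/top0.png")
cv2.imwrite("pics/crop1.png",cv2.resize(im[120:225,195:330],None,fx=5.7,fy=5.7,interpolation=cv2.INTER_CUBIC))
E
```

```text
(no output)
```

View pics/crop1.png

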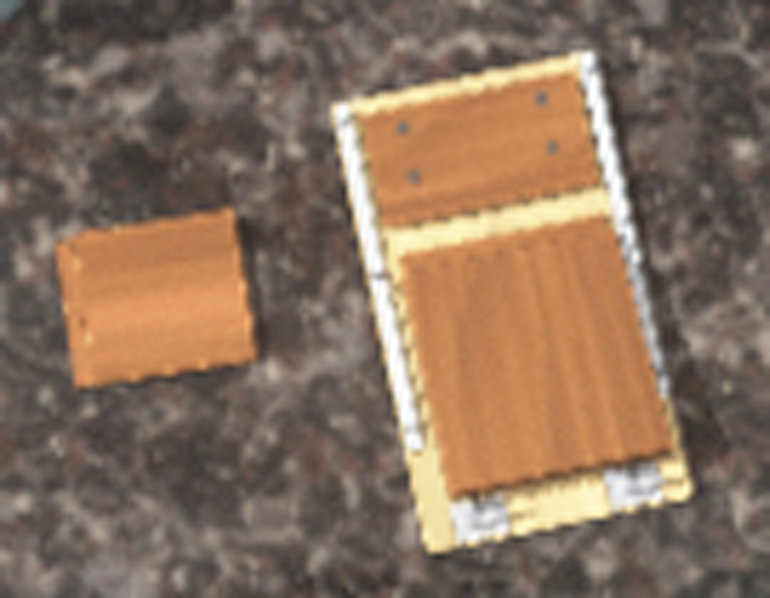

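The crop confirms it. The plank lies in the bed with its near edge at crop (455,497)–(672,455), overhanging the clips at (480,518) and (635,487). The block on the left is smaller. The bed corners are at crop (335,103), (592,55), (690,497) and (430,550).

```bash
cat > h.py <<'E'
from workcell import bot
import cv2,numpy as np
def ray(c,p,z):
    f=192/np.tan(np.radians(c["fov_y"])/2);R=np.array(c["R"]);t=np.array(c["t"])
    d=R.T@np.array([(p[0]-c["cx"])/f,(p[1]-c["cy"])/f,1]);o=-R.T@t
    return o+d*(z-o[2])/d[2]
def proj(c,X):
    f=192/np.tan(np.radians(c["fov_y"])/2);p=np.array(c["R"])@X+c["t"]
    return np.array([f*p[0]/p[2]+c["cx"],f*p[1]/p[2]+c["cy"]])
E
python3 - <<'E'
from h import *
c=bot.get_calibration("top")
g=lambda u,v,z:ray(c,((u+.5)/5.7-.5+195,(v+.5)/5.7-.5+120),z)
fl,fr,nr,nl=[g(*p,.012) for p in((335,103),(592,55),(690,497),(430,550))]
print(fl,fr,nr,nl)
yaw=np.arctan2(*((fl+fr-nl-nr)/2)[[1,0]]);print(np.degrees(yaw),np.linalg.norm(fl-nl),np.linalg.norm(fl-fr))
a=np.array([np.cos(yaw),np.sin(yaw),0]);ctr=(fl+fr+nr+nl)/4
O=ctr+a*(.2200-.1475);print("bed origin",O)
l,r=g(455,497,.08),g(672,455,.08);m=(l+r)/2
print("near",l,r,m,"yaw",np.degrees(np.arctan2(*(r-l)[[1,0]]))+90, "bedlocal",(m-O)@a,(m-O)@[-a[1],a[0],0])
print("clips",[( (p-O)@a,(p-O)@[-a[1],a[0],0]) for p in (g(480,518,.045),g(635,487,.045))])
s=bot.read_state();import scipy.spatial.transform as T
print(T.Rotation.from_rotvec(s["tcp_rot"]).as_matrix())
E
```

```text
[0.74136925 0.02070881 0.012     ] [ 0.77712571 -0.14478046  0.012     ] [ 0.49267005 -0.21177165  0.012     ] [ 0.45516265 -0.04652035  0.012     ]
13.235465440121404 0.2939965679644419 0.1693080685375397
bed origin [ 0.68715612 -0.07899178  0.012     ]
near [ 0.48706318 -0.05813287  0.08      ] [ 0.51559879 -0.18947389  0.08      ] [ 0.50133098 -0.12380338  0.08      ] yaw 12.257781383526378 bedlocal -0.1911489058150983 -0.0010759743492611959
clips [(np.float64(-0.20531910089213054), np.float64(0.0515719640367421)), (np.float64(-0.20642403335780646), np.float64(-0.04701326065803934))]
[[ 9.59990181e-01  2.80033232e-01 -4.91429297e-04]
 [ 2.80033652e-01 -9.59988172e-01  1.96534480e-03]
 [ 7.85955432e-05 -2.02432845e-03 -9.99997948e-01]]
```

>>> play_rows:
  jaw: -1
  force: 40
  series:
    - {"translation": [0,0,0],"spin": 0.65}
    - {"translation": [0.03,-0.03,0],"spin": 0}
    - {"translation": [0.03,-0.03,0],"spin": 0}
    - {"translation": [0.03,-0.03,0],"spin": 0}
    - {"translation": [0.03,-0.03,0],"spin": 0}

```text
time: 0.6
tool_pos: [0.2793, -0.5023, 0.2306]
tcp_rot: [-3.12, -0.355, 0.0]
wrist_force: [1.4, -0.3, -0.4]
width: 0.143
```

>>> play_rows:
  series:
    - {"translation": [0.03,-0.03,0],"spin": 0}
    - {"translation": [0.03,-0.03,0],"spin": 0}
    - {"translation": [0.03,-0.03,0],"spin": 0}
    - {"translation": [0.03,-0.03,0],"spin": 0}
    - {"translation": [0.03,-0.03,0],"spin": 0}

```text
time: 1.1
tool_pos: [0.3916, -0.3224, 0.2309]
tcp_rot: [-3.121, -0.355, 0.0]
wrist_force: [0.8, -0.1, 0.2]
width: -0.001
```

```bash
cat >> h.py <<'E'
from scipy.spatial.transform import Rotation as Ro
O=np.array([.6872,-.0790,0]);YAW=np.radians(13.0)
B=np.array([[np.cos(YAW),-np.sin(YAW),0],[np.sin(YAW),np.cos(YAW),0],[0,0,1]])
def bed(X): return B.T@(np.array(X)-O)
def st(target=None):
    s=bot.read_state();R=Ro.from_rotvec(s["tcp_rot"]).as_matrix()
    print(round(s["time"],2),"bed mm",(bed(s["tool_pos"])*1e3).round(1),"F bed",(B.T@s["wrist_force"]).round(1),"yaw",round(np.degrees(np.arctan2(R[1,0],R[0,0])),2),"w",round(s["width"],2))
    if target is not None: print("tool delta",(R.T@(B@np.array(target)+O-s["tool_pos"])).round(4))
E
python3 -c "
from h import *
st([-.23,0,.12])"
```

```text
1.1 bed mm [-342.7 -170.6  230.9] F bed [ 0.7 -0.3  0.2] yaw 12.99 w -0.0
tool delta [ 0.1127 -0.1706  0.111 ]
```

>>> play_rows:
  series:
    - {"translation": [0.02,-0.034,0.015],"spin": 0}
    - {"translation": [0.02,-0.034,0.015],"spin": 0}
    - {"translation": [0.02,-0.034,0.015],"spin": 0}
    - {"translation": [0.02,-0.034,0.015],"spin": 0}
    - {"translation": [0.02,-0.03,0.015],"spin": 0}

```text
time: 1.6
tool_pos: [0.4511, -0.138, 0.1554]
tcp_rot: [-3.121, -0.356, 0.001]
wrist_force: [0.9, -0.6, -1.0]
width: -0.003
```

>>> play_rows:
  series:
    - {"translation": [0,0,0],"spin": 0}
    - {"translation": [0,0,0],"spin": 0}

```text
time: 1.8
tool_pos: [0.4509, -0.1391, 0.1556]
tcp_rot: [-3.121, -0.36, 0.003]
wrist_force: [0.1, -0.6, 1.3]
width: 0.0
```

```bash
python3 -c "
from h import *
st([-.23,0,.035])
c=bot.get_calibration('wrist');im=bot.read_camera('wrist');im2=bot.read_camera('top');cs=bot.get_calibration('side');im3=bot.read_camera('side')
p=proj(cs,np.array([.53,-.12,.05]));u,v=p.astype(int);print(p)
cr=cv2.resize(im3[v-60:v+60,u-50:u+50],(400,480),interpolation=cv2.INTER_CUBIC)
cv2.imwrite('pics/w1.png',np.hstack([cv2.resize(im,(400,300)),cr[:300]])) if 0 else cv2.imwrite('pics/w1.png',np.hstack([cv2.copyMakeBorder(cv2.resize(im,(400,300)),0,180,0,0,cv2.BORDER_CONSTANT),cr]))
cv2.imwrite('pics/wr.png',im);print(c)
for n,q in (('nearL',(-.191,.07,.08)),('nearR',(-.191,-.07,.08)),('tcp',(-.23,0,.035))): print(n,proj(c,B@np.array(q)+O)*400/512)"
```

```text
1.8 bed mm [-243.8   -5.4  155.6] F bed [-0.1 -0.6  1.3] yaw 13.15 w 0.0
tool delta [ 0.014  -0.0053  0.1205]
[216.09429003 195.76557329]
{'fov_y': 70.92061090374571, 'cx': 249.1227847926142, 'cy': 192.73916524160214, 'R': array([[ 0.22724648, -0.97383675, -0.00101417],
       [-0.94044834, -0.21972536,  0.25937943],
       [-0.25281606, -0.05798929, -0.96577497]]), 't': array([-0.23707009,  0.37916826,  0.41136723])}
nearL [121.48373048 106.67972533]
nearR [258.94172131 107.01822116]
tcp [191.05203218 136.00916345]
```

View pics/w1.png

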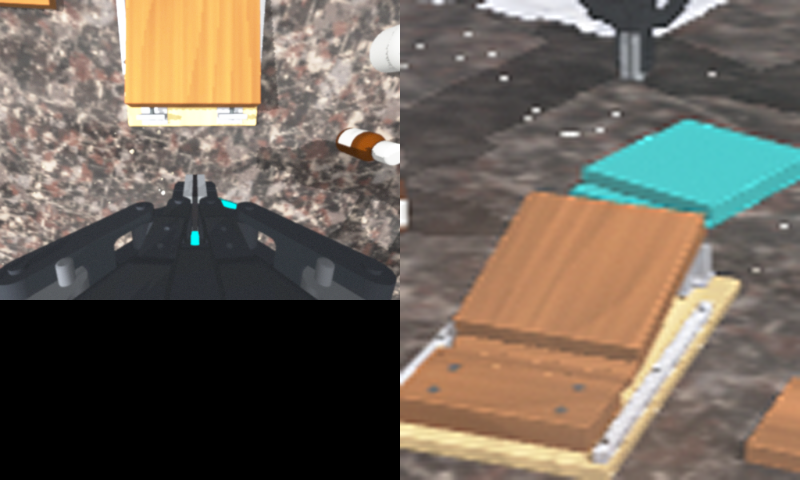

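The wrist view (left panel) shows the plank's near edge at (125,106)–(261,105). The clips are at (150,113) and (235,113), with a free gap in between. The plank centre is at bed y of about -2 mm. Next I lower the shut fingers behind the edge.

>>> play_rows:
  series:
    - {"translation": [0.007,-0.0035,0.03],"spin": 0}
    - {"translation": [0.007,0,0.03],"spin": 0}
    - {"translation": [0,0,0.03],"spin": 0}
    - {"translation": [0,0,0.03],"spin": 0}
    - {"translation": [0,0,0],"spin": 0}

```text
time: 2.45
tool_pos: [0.4605, -0.1334, 0.0329]
tcp_rot: [-3.118, -0.352, 0.011]
wrist_force: [-0.3, 0.2, 0.5]
width: -0.001
```

>>> play_rows:
  series:
    - {"translation": [0.003,0,0],"spin": 0.03}
    - {"translation": [0.003,0,0],"spin": 0}
    - {"translation": [0.003,0,0],"spin": 0}
    - {"translation": [0.003,0,0],"spin": 0}
    - {"translation": [0,0,0],"spin": 0}

```text
time: 2.95
tool_pos: [0.4773, -0.1309, 0.0374]
tcp_rot: [3.121, 0.352, 0.003]
wrist_force: [-0.7, 0.5, 0.7]
width: 0.002
```

```bash
python3 -c "
from h import *
st([-.177,-.002,.035])"
```

```text
2.95 bed mm [-216.2   -3.3   37.4] F bed [-0.6  0.7  0.7] yaw 12.88 w 0.0
tool delta [ 0.0392 -0.0014  0.0025]
```

>>> play_rows:
  series:
    - {"translation": [0.003,0,0],"spin": 0}
    - {"translation": [0.003,0,0],"spin": 0}
    - {"translation": [0.003,0,0],"spin": 0}
    - {"translation": [0.003,0,0],"spin": 0}
    - {"translation": [0.003,0,0],"spin": 0}

```text
time: 3.45
tool_pos: [0.4904, -0.1272, 0.0361]
tcp_rot: [-3.122, -0.352, 0.001]
wrist_force: [-1.6, -1.5, -0.5]
width: -0.0
```

```bash
python3 -c "
from h import *
st([-.177,-.002,.035])"
```

```text
3.45 bed mm [-202.6   -2.7   36.1] F bed [-1.9 -1.1 -0.5] yaw 12.87 w -0.0
tool delta [ 0.0256 -0.0007  0.0011]
```

>>> play_rows:
  series:
    - {"translation": [0.003,0,0],"spin": 0}
    - {"translation": [0.003,0,0],"spin": 0}
    - {"translation": [0.003,0,0],"spin": 0}
    - {"translation": [0.002,0,0],"spin": 0}
    - {"translation": [0,0,0],"spin": 0}

```text
time: 3.95
tool_pos: [0.5016, -0.1248, 0.0363]
tcp_rot: [3.122, 0.352, 0.0]
wrist_force: [-0.9, 0.3, -0.7]
width: 0.003
```

```bash
python3 -c "
from h import *
st([-.177,-.002,.035])"
```

```text
3.95 bed mm [-191.1   -2.9   36.3] F bed [-0.8  0.5 -0.7] yaw 12.87 w 0.0
tool delta [ 0.0141 -0.0009  0.0013]
```

>>> play_rows:
  series:
    - {"translation": [0.002,0,0],"spin": 0}
    - {"translation": [0.002,0,0],"spin": 0}
    - {"translation": [0.002,0,0],"spin": 0}
    - {"translation": [0.002,0,0],"spin": 0}
    - {"translation": [0,0,0],"spin": 0}

```text
time: 4.45
tool_pos: [0.5095, -0.1231, 0.0364]
tcp_rot: [3.122, 0.352, 0.001]
wrist_force: [-1.0, -0.1, 0.0]
width: -0.003
```

```bash
python3 -c "
from h import *
st([-.177,-.002,.035])
im=bot.read_camera('wrist');im3=bot.read_camera('side')
u,v=216,195
cr=cv2.resize(im3[v-60:v+60,u-60:u+40],(400,480),interpolation=cv2.INTER_CUBIC)
w=cv2.resize(im[0:300,100:350],(400,480))
cv2.imwrite('pics/w2.png',np.hstack([w,cr]))"
```

```text
4.45 bed mm [-183.1   -3.    36.4] F bed [-1.   0.1  0. ] yaw 12.86 w -0.0
tool delta [ 0.0061 -0.001   0.0014]
```

View pics/w2.png

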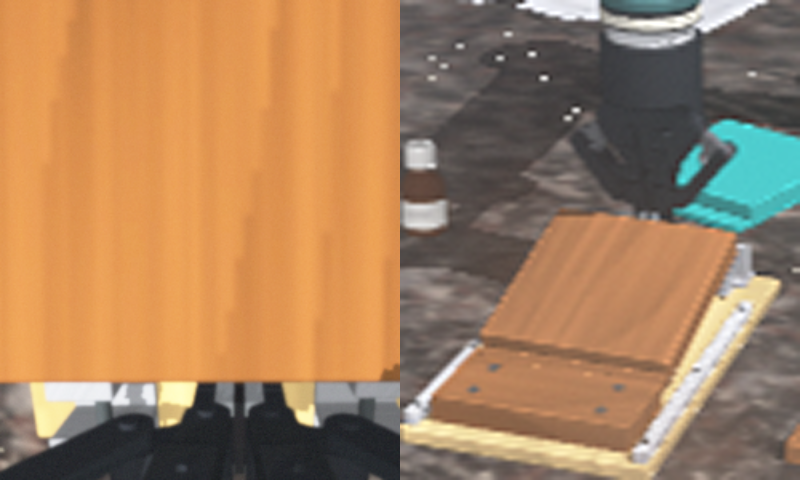

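The fingers sit between the clips and the plank is sliding straight. The gap to the fixed plank has nearly closed in the side view (from (480,340) to (680,370)). I keep pushing until the force rises.

>>> play_rows:
  series:
    - {"translation": [0.001,0,0],"spin": 0}
    - {"translation": [0.001,0,0],"spin": 0}
    - {"translation": [0.001,0,0],"spin": 0}
    - {"translation": [0.001,0,0],"spin": 0}
    - {"translation": [0,0,0],"spin": 0}

```text
time: 5.05
tool_pos: [0.5135, -0.1222, 0.0365]
tcp_rot: [3.122, 0.352, 0.001]
wrist_force: [-0.8, -0.0, 0.1]
width: 0.001
```

```bash
python3 -c "
from h import *
st()"
```

```text
5.05 bed mm [-179.    -3.1   36.5] F bed [-0.8  0.1  0.1] yaw 12.86 w 0.0
```

>>> play_rows:
  series:
    - {"translation": [0.001,0,0],"spin": 0}
    - {"translation": [0.001,0,0],"spin": 0}
    - {"translation": [0.001,0,0],"spin": 0}
    - {"translation": [0,0,0],"spin": 0}

```text
time: 5.45
tool_pos: [0.5151, -0.1216, 0.036]
tcp_rot: [-3.122, -0.352, 0.003]
wrist_force: [-2.5, -1.8, 0.4]
width: 0.001
```

```bash
python3 -c "
from h import *
st()"
```

```text
5.45 bed mm [-177.2   -2.8   36. ] F bed [-2.8 -1.2  0.4] yaw 12.87 w 0.0
```

>>> play_rows:
  series:
    - {"translation": [0.001,0,0],"spin": 0}
    - {"translation": [0.001,0,0],"spin": 0}
    - {"translation": [0,0,0],"spin": 0}

```text
time: 5.75
tool_pos: [0.5153, -0.1215, 0.0357]
tcp_rot: [-3.121, -0.353, 0.008]
wrist_force: [-8.6, -4.2, 3.5]
width: -0.002
```

```bash
python3 -c "
from h import *
st()"
```

```text
5.75 bed mm [-177.    -2.7   35.7] F bed [-9.3 -2.1  3.5] yaw 12.9 w -0.0
```

>>> play_rows:
  series:
    - {"translation": [0.001,0,0],"spin": 0}
    - {"translation": [0.001,0,0],"spin": 0}
    - {"translation": [0,0,0],"spin": 0}

```text
time: 6.05
tool_pos: [0.5154, -0.1214, 0.0356]
tcp_rot: [-3.121, -0.354, 0.014]
wrist_force: [-13.2, -5.9, 7.8]
width: -0.002
```

```bash
python3 -c "
from h import *
st()"
```

```text
6.05 bed mm [-176.9   -2.7   35.6] F bed [-14.2  -2.8   7.8] yaw 12.93 w -0.0
```

The plank stopped hard at TCP bed x = -177 mm, which puts the contact at about -166 against an expected -165.4 for tongue home. I back off, go up and look.

>>> play_rows:
  series:
    - {"translation": [-0.006,0,0],"spin": 0}
    - {"translation": [-0.008,0,0],"spin": 0}
    - {"translation": [-0.006,0,0],"spin": 0}
    - {"translation": [0,0,-0.03],"spin": 0}
    - {"translation": [0,0,-0.03],"spin": 0}

```text
time: 6.55
tool_pos: [0.499, -0.1247, 0.0959]
tcp_rot: [-3.121, -0.351, 0.003]
wrist_force: [0.9, -0.1, 0.2]
width: -0.0
```

>>> play_rows:
  series:
    - {"translation": [0,0,0],"spin": 0}
    - {"translation": [0,0,0],"spin": 0}

```text
time: 6.75
tool_pos: [0.5013, -0.1253, 0.0974]
tcp_rot: [3.121, 0.352, 0.005]
wrist_force: [-1.2, 1.5, -0.5]
width: -0.001
```

```bash
python3 -c "
from h import *
st([-.152,-.002,.08])
im=bot.read_camera('top');im3=bot.read_camera('side')
u,v=205,205
cr=cv2.resize(im3[v-50:v+50,u-50:u+50],(400,400),interpolation=cv2.INTER_CUBIC)
w=cv2.resize(im[125:225,240:340],(400,400),interpolation=cv2.INTER_CUBIC)
cv2.imwrite('pics/w3.png',np.hstack([w,cr]))
for n,o in(('top',(240,125,0)),('side',(u-50,v-50,400))):
  c=bot.get_calibration(n)
  for X in((-.162,.07,.061),(-.162,-.07,.061),(-.014,.07,.034),(-.014,-.07,.034)):
    p=proj(c,B@(np.array(X)+[0,-.002,0])+O);print(n,((p-o[:2])*4+[o[2],0]).round())"
```

```text
6.75 bed mm [-191.5   -3.3   97.4] F bed [-0.8  1.8 -0.5] yaw 12.86 w -0.0
tool delta [ 0.0395 -0.0014  0.0176]
top [127. 297.]
top [283. 265.]
top [ 92. 138.]
top [243. 107.]
side [737. 163.]
side [560. 138.]
side [667. 286.]
side [477. 256.]
```

View pics/w3.png

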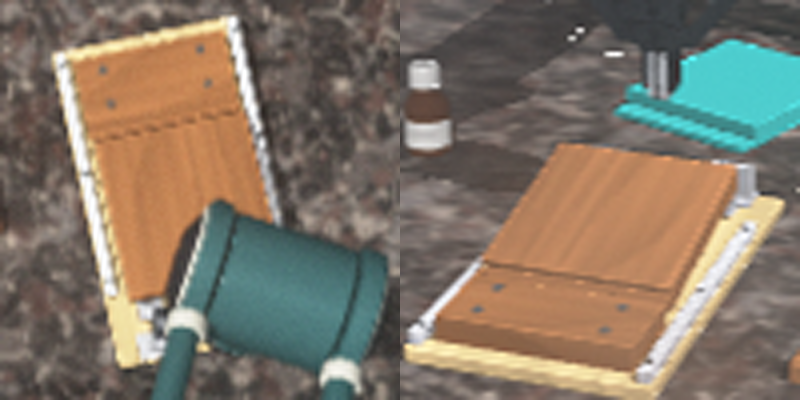

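The seam is closed (top (92,138)–(243,107), side (485,263)–(672,290)). The near corners are within a few pixels of the prediction for tongue home at a 10° lean. Now I press the raised edge.

>>> play_rows:
  series:
    - {"translation": [0.013,-0.001,0],"spin": 0}
    - {"translation": [0.013,0,0],"spin": 0}
    - {"translation": [0.013,0,0],"spin": 0}
    - {"translation": [0,0,0.016],"spin": 0}
    - {"translation": [0,0,0.01],"spin": 0}

```text
time: 7.35
tool_pos: [0.5392, -0.115, 0.0693]
tcp_rot: [-3.122, -0.353, 0.001]
wrist_force: [0.6, 0.7, 0.7]
width: -0.003
```

>>> play_rows:
  series:
    - {"translation": [0,0,0.003],"spin": 0}
    - {"translation": [0,0,0.003],"spin": 0}
    - {"translation": [0,0,0.003],"spin": 0}
    - {"translation": [0,0,0.003],"spin": 0}
    - {"translation": [0,0,0.003],"spin": 0}

```text
time: 7.85
tool_pos: [0.5376, -0.116, 0.0577]
tcp_rot: [3.121, 0.352, -0.003]
wrist_force: [-10.1, 0.2, 19.3]
width: 0.001
```

```bash
python3 -c "
from h import *
st([-.152,-.002,.032])"
```

```text
7.85 bed mm [-154.1   -2.4   57.7] F bed [-9.8  2.5 19.3] yaw 12.88 w 0.0
tool delta [ 0.0021 -0.0004  0.0257]
```

>>> play_rows:
  series:
    - {"translation": [0,0,0.003],"spin": 0}
    - {"translation": [0,0,0.003],"spin": 0}
    - {"translation": [0,0,0.003],"spin": 0}
    - {"translation": [0,0,0],"spin": 0}

```text
time: 8.25
tool_pos: [0.5382, -0.1159, 0.0466]
tcp_rot: [3.121, 0.352, 0.001]
wrist_force: [-1.2, -1.9, 3.4]
width: -0.005
```

```bash
python3 -c "
from h import *
st()"
```

```text
8.25 bed mm [-153.4   -2.4   46.6] F bed [-1.6 -1.6  3.4] yaw 12.86 w -0.0
```

>>> play_rows:
  series:
    - {"translation": [0,0,0.003],"spin": 0}
    - {"translation": [0,0,0.003],"spin": 0}
    - {"translation": [0,0,0],"spin": 0}

```text
time: 8.55
tool_pos: [0.538, -0.1155, 0.0397]
tcp_rot: [3.122, 0.352, -0.0]
wrist_force: [-0.5, -0.6, 1.8]
width: -0.0
```

```bash
python3 -c "
from h import *
st()"
```

```text
8.55 bed mm [-153.5   -2.    39.7] F bed [-0.6 -0.5  1.8] yaw 12.85 w -0.0
```

>>> play_rows:
  series:
    - {"translation": [0,0,0.003],"spin": 0}
    - {"translation": [0,0,0.003],"spin": 0}
    - {"translation": [0,0,0.003],"spin": 0}
    - {"translation": [0,0,0],"spin": 0}

```text
time: 8.95
tool_pos: [0.5382, -0.1151, 0.032]
tcp_rot: [-3.121, -0.352, 0.001]
wrist_force: [-4.0, 1.4, 11.2]
width: -0.002
```

```bash
python3 -c "
from h import *
st()"
```

```text
8.95 bed mm [-153.3   -1.7   32. ] F bed [-3.6  2.2 11.2] yaw 12.85 w -0.0
```

>>> play_rows:
  series:
    - {"translation": [0,0,0.002],"spin": 0}
    - {"translation": [0,0,0.002],"spin": 0}
    - {"translation": [0,0,0],"spin": 0}

```text
time: 9.25
tool_pos: [0.5383, -0.1152, 0.0319]
tcp_rot: [-3.121, -0.352, 0.002]
wrist_force: [-15.5, 2.7, 37.3]
width: -0.004
```

```bash
python3 -c "
from h import *
st()"
```

```text
9.25 bed mm [-153.3   -1.8   31.9] F bed [-14.4   6.1  37.3] yaw 12.86 w -0.0
```

The plank is flat, with its top at 31.9 mm and a firm stop. Now I retreat and look.

>>> play_rows:
  series:
    - {"translation": [0,0,-0.006],"spin": 0}
    - {"translation": [0,0,-0.02],"spin": 0}
    - {"translation": [0,0,-0.03],"spin": 0}
    - {"translation": [0,0,-0.03],"spin": 0}
    - {"translation": [0,0,-0.03],"spin": 0}

```text
time: 9.75
tool_pos: [0.5379, -0.1149, 0.1434]
tcp_rot: [-3.121, -0.352, 0.0]
wrist_force: [0.6, 0.3, -0.5]
width: 0.002
```

>>> play_rows:
  series:
    - {"translation": [-0.02,0.03,-0.02],"spin": 0}
    - {"translation": [-0.03,0.03,0],"spin": 0}
    - {"translation": [-0.03,0.03,0],"spin": 0}
    - {"translation": [-0.02,0.03,0],"spin": 0}
    - {"translation": [0,0.03,0],"spin": 0}

```text
time: 10.25
tool_pos: [0.4718, -0.2847, 0.1624]
tcp_rot: [-3.121, -0.349, 0.001]
wrist_force: [0.2, 0.5, -0.4]
width: -0.001
```

>>> play_rows:
  series:
    - {"translation": [0,0.03,0],"spin": 0}
    - {"translation": [0,0.03,0],"spin": 0}
    - {"translation": [0,0.02,0],"spin": 0}
    - {"translation": [0,0,0],"spin": 0}

```text
time: 10.65
tool_pos: [0.4924, -0.364, 0.1624]
tcp_rot: [3.122, 0.348, 0.001]
wrist_force: [0.6, 0.2, -0.4]
width: -0.003
```

```bash
python3 -c "
from h import *
st()
im=bot.read_camera('top');im3=bot.read_camera('side')
cv2.imwrite('pics/t4.png',im)
u,v=205,205
cr=cv2.resize(im3[v-50:v+50,u-50:u+50],(400,400),interpolation=cv2.INTER_CUBIC)
w=cv2.resize(im[125:225,240:340],(400,400),interpolation=cv2.INTER_CUBIC)
cv2.imwrite('pics/w4.png',np.hstack([w,cr]))
for n,o in(('top',(240,125,0)),('side',(u-50,v-50,400))):
  c=bot.get_calibration(n)
  for X in((-.168,.07,.032),(-.168,-.07,.032),(-.161,.05,.05),(-.161,-.05,.05)):
    p=proj(c,B@(np.array(X)+[0,-.002,0])+O);print(n,((p-o[:2])*4+[o[2],0]).round())
d=cv2.absdiff(im,cv2.imread('pics/top0.png')).max(2)
k,_,s,ce=cv2.connectedComponentsWithStats((d>60).astype('uint8'));print([(x[:5].tolist()) for x in s[1:] if x[4]>15])"
```

```text
10.65 bed mm [-253.9 -233.9  162.4] F bed [ 0.6  0.1 -0.4] yaw 12.74 w -0.0
top [127. 305.]
top [279. 273.]
top [148. 292.]
top [259. 269.]
side [739. 195.]
side [565. 170.]
side [710. 173.]
side [585. 156.]
[[264, 153, 40, 12, 175], [305, 163, 7, 27, 54], [377, 173, 73, 50, 1649], [273, 193, 42, 15, 266], [371, 203, 11, 16, 65], [358, 205, 10, 6, 31], [369, 222, 13, 9, 62], [418, 225, 12, 11, 72], [368, 235, 9, 5, 27], [363, 241, 10, 9, 28], [376, 240, 5, 6, 19], [413, 242, 11, 7, 29], [408, 251, 9, 8, 41], [351, 253, 18, 20, 111], [369, 252, 30, 25, 158], [399, 259, 4, 8, 20], [406, 264, 10, 9, 41], [399, 273, 15, 15, 97], [343, 275, 10, 12, 62], [365, 277, 6, 12, 23], [393, 278, 6, 5, 20], [374, 284, 7, 5, 26], [339, 287, 27, 26, 239], [365, 289, 16, 20, 153], [234, 301, 15, 8, 77], [488, 302, 24, 18, 165], [353, 310, 8, 6, 34], [489, 311, 8, 10, 34], [192, 312, 67, 72, 1098], [321, 313, 10, 6, 32], [478, 312, 23, 24, 141], [210, 315, 8, 4, 16], [501, 318, 11, 23, 117], [201, 320, 10, 10, 39], [340, 325, 5, 4, 17], [337, 325, 16, 14, 59], [354, 324, 23, 27, 176], [195, 329, 8, 8, 29], [255, 341, 21, 17, 39], [496, 341, 16, 13, 85], [415, 342, 97, 42, 1907], [292, 345, 50, 39, 596], [255, 359, 22, 25, 108], [322, 358, 14, 9, 31], [231, 360, 20, 24, 119], [197, 365, 4, 9, 19], [279, 366, 39, 8, 104], [215, 368, 4, 8, 25], [280, 376, 6, 8, 28]]
```

View pics/w4.png

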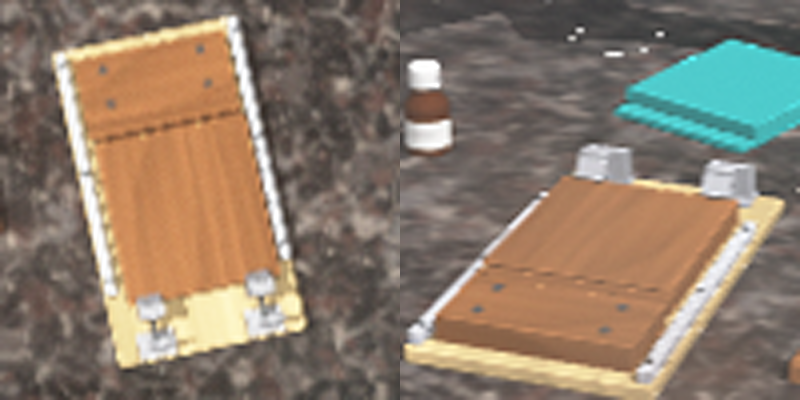

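The plank lies flat with the seam closed. Both clip noses, at top (150,300) and (260,280), overlap the near edge (133,300)–(282,270). The other image changes are where the arm and its shadow moved. I'm handing in now.

```bash
python3 -c "
from workcell import bot
print(bot.finish_job())"
```

```text
the job is handed in; nothing more can be done
None
```

The plank is joined and the job is handed in, at about 10.8 s of the 40 s allowed. With shut fingers between the clips I pushed the plank down its slope, still leaning. It stopped hard with the contact at bed x of about -166 mm, against about -165 mm expected for tongue home. I then pressed the raised edge down flat and withdrew the arm.

**Last checks:**
- **Height:** the fingertips stopped firmly at 31.9 mm, against the 32 mm expected when locked.
- **Pictures after retreat:** the seam is closed and both clip noses lie over the near edge. The gripper was touching nothing.
- **Other things on the bench:** they look unmoved. An image comparison showed changes only at the plank and around the arm and its shadow.
- **Forces:** I saw at most about 14 N while pushing. The final press read 37 N vertical, or about 40 N in total, on the fingertips. That is above the 10–15 N needed.

No check failed. The clip travel was judged only from the pictures, since there is no direct reading of it.

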